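# Squeeze-test the tubing clips and sort out the tired ones

## Robot

A 7-joint arm with a two-finger parallel gripper is mounted at the origin on the work surface. World frame = base frame: x ahead of the robot, y to its left, z up, the work surface at z = 0. Lengths are in m, angles in rad, forces in N, time in s.
With the tool pointing down it reaches from about 0.425 to 0.875 m from the base axis. Payload 4.7 kg.
Tool frame: the origin (TCP) lies midway between the tips of the shut fingers; the grasp point (between the pads) lies 19 mm behind it; z points along the fingers, x is the direction in which the jaws open and shut, and the axes are right-handed (so a half turn about z gives the same grasp; the last joint's range is limited). The gripper opens to 87 mm and grips with 3 to 60 N. Pads are 19 mm wide; open, the fingers measure 117 mm over their backs; the gripper's body (75 mm by 190 mm) begins 51 mm behind the grasp point.
Start: joints at [-1.209, 0.321, -0.07, 1.45, 0.023, 1.371, -0.057], TCP at [0.222, 0.611, 0.223] pointing down, gripper open.
Joint ranges: [-2.86, 2.86], [-0.3, 2.09], [-1.38, 1.24], [0.06, 2.45], [-1.56, 4.7], [0.09, 2.05], [-2.69, 2.69]. Speed limits (rad/s): [2.57, 2.57, 3.14, 3.14, 3.14, 3.14, 3.14].

## Interface

Orientations are given as a unit quaternion [w, x, y, z].
In Python, from station import bot gives the robot as it stands.
- The arm moves only by the tool send_rows, never from a script. Its argument "moves" is text: rows parted by semicolons, each of 5 numbers parted by spaces: the closure, from -1 (fully open) to 1 (shut), then the shift along the tool's x, y, z in cm, then the turn about the tool's z in rad. In form: hand x y z yaw; .... A call has 1 to 8 rows; each row shifts and turns the commanded pose from where the row before left it, along the tool's axes as they then stand; what a row does not reach is not made up. A row lasts 1/10 s, in which the tool goes at most 50 mm and 8.59 degrees, less where a joint would pass 70% of its speed; a pose out of reach is approached as far as the arm can. A call with a gripper value outside its range is refused whole. The fingers move at their own pace and stop on an object; "grip_force" is the grip in N (left out, the last holds). Time passes only in rows, so rows that do not move let the fingers close. It gives the time, the measured TCP pose, the force and the opening at its end, in the units of the state.
- bot.state(): the state, without advancing time (a new reading comes with each control period).
- bot.capture(name): name is "side" or "top"; returns the picture (480x640x3 uint8, red, green, blue); there is no depth.
- bot.camera_params(name): a dict with "fov_y" (degrees; the focal length in pixels is half the picture's height over the tangent of half this angle, whatever the lens; pixels are square), "cx", "cy" (the principal point, pixels), "world_to_cam" (4x4, takes a point from world to camera coordinates). Camera axes: x right, y down, z forward; pixel columns grow to the right and rows downward; lengths in m; the calibration is good to about 2 mm. A picture is of the moment at which its call begins. camera_params takes no time and is no camera call.
- bot.sign_off(): hands the job in, once; it reports no verdict.
The state is a dict: "time_s": time; "qpos": joint angles; "joint_vel": joint speeds; "tau": joint torques, N m; "tool_pos": TCP position; "ee_rot": TCP orientation; "ft_force": force on the tool from outside, world axes, zero at the start; "ft_torque": the same for the moment, N m; "width": opening from 0.0 (shut) to 1.0 (fully open).
Only numpy, scipy, OpenCV 4.12 (cv2) and the standard library are available. Lean on these libraries where they do the work, as an engineer would, in place of code of your own. Each camera call takes 0.05 s, during which the arm holds its last target.

## Task

The three white spring clips on the black drip tray look alike, but only one still has a good stiff spring. Squeeze them to feel which is which: put the two weak clips in the aluminium reject tray, and clip the stiff one onto the upright steel pin of the round stand, so that its jaws grip the pin and it lies level. Leave the other things on the bench where they are.

Things in the scene. Friction and masses are not known exactly. Their poses are not given: they have to be found in the camera images.
- clip_a: white plastic spring clip like a broad clothes peg, lying flat, 24 mm high, two arms on an upright hinge, about 50 g. Origin: hinge axis, underside; x towards the jaws (50 mm ahead), z up; the handles reach 54 mm back (-x), flared 0.175 rad each, 43 mm apart over their ends. Squeeze the handles along y, fingers centred 36 mm behind the hinge: 40 mm wide at rest, 24 mm and parallel when fully squeezed
- clip_b: another clip that looks the same: sizes, origin and axes as clip_a. The frame is fixed to the arm on the -y side: when fully squeezed, its x axis stands 0.175 rad clockwise (from above) of the midline between the arms. One clip of the three is good, two are weak; which is not told. Resistance: see the levers
- clip_c: another clip that looks the same: sizes, origin and axes as clip_a. Jaws of all three: the tips, 43 to 50 mm ahead of the hinge, touch at rest and are 16 mm apart when fully squeezed; behind them is a hollow, 16 to 43 mm ahead of the hinge, 5 mm wide at rest, which takes the stand's pin
- clip_a_lever (a joint): how far clip_a is squeezed, rad: 0 at rest (jaws shut), 0.35 fully squeezed (jaws wide open), about 0.08 with the stand's pin in the hollow of the jaws. The spring always pulls it back to 0
- clip_b_lever (a joint): the same for clip_b. A good clip takes about 9 N on each handle before it yields at all and 16 to 18 N to squeeze fully
- clip_c_lever (a joint): the same for clip_c. A weak clip yields from about 2.3 N on each handle and is fully squeezed at about 4.5 N, so a squeeze of 6 to 7 N closes a weak clip and leaves a good one unmoved
- clip_a_jaw (a point): centre of the hollow between clip_a's jaws at rest, 34 mm ahead of the hinge, at half the clip's height (12 mm up); fixed to the -y arm
- clip_b_jaw (a point): centre of the hollow between clip_b's jaws at rest, 34 mm ahead of the hinge, at half the clip's height (12 mm up); fixed to the -y arm
- clip_c_jaw (a point): centre of the hollow between clip_c's jaws at rest, 34 mm ahead of the hinge, at half the clip's height (12 mm up); fixed to the -y arm
- drip_tray: flat black ribbed drip tray, 240 mm (x) by 400 mm (y), fixed; floor 6 mm above the table, rim 12 mm high. The three clips lie side by side along y in its front half. Origin: centre of the underside
- reject_tray: square open aluminium tray (the reject tray), 200 by 200 mm outside, 45 mm high, walls and floor 4 to 5 mm thick, fixed, on the left or right of the drip tray. Origin: centre of the underside
- stand: fixed clip stand on the other side: a grey round plate, 130 mm across and 8 mm high, with a plain upright steel pin 8 mm thick in its centre reaching 62 mm above the table. Origin: centre of the underside
- pin_top (a point): centre of the top end of the stand's steel pin, 62 mm above the table
- bottle_cap: bystander: loose black ribbed bottle cap with two ports, 52 mm across, 41 mm high, at the rear of the drip tray. Origin: centre of the underside
- vial: bystander: small glass vial, 26 mm across, 45 mm high, at the rear of the drip tray. Origin: centre of the underside
- reagent_bottle: bystander: amber bottle, 64 mm across, 120 mm high, behind the drip tray. Origin: centre of the underside
- beaker: bystander: glass beaker, 72 mm across, 85 mm high, behind the drip tray. Origin: centre of the underside
- screwdriver: bystander: screwdriver, 160 mm long, lying behind the trays
- small_cap: bystander: small grey round cap, 28 mm across, 16 mm high, at the rear of the drip tray. Origin: centre of the underside

How it is judged:
At the end, for the whole second after the job is handed in: Two clips lie at rest inside the reject tray (hinge below 42 mm). The third is let go, still, below the pin's top, level within 0.25 rad, pin within 18 mm of the centre of its jaws' hollow, jaws held open 0.04 to 0.25 rad and pressing on it with over 18 N in all, as only the stiff clip does (((horizontal distance between clip_a_jaw and pin_top below 0.018 m and value of joint clip_a_lever between 0.04 and 0.25 rad and contact force between clip_a and stand above 18 N and height (world z) of clip_a_jaw below 0.062 m and angle between clip_a's own z axis and vertical below 0.25 rad and linear speed of each of clip_a, clip_b, clip_c below 0.03 m/s and z of each of clip_b, clip_c in the frame of reject_tray below 0.042 m and x of clip_b in the frame of reject_tray between -0.096 and 0.096 m and y of clip_b in the frame of reject_tray between -0.096 and 0.096 m and x of clip_c in the frame of reject_tray between -0.096 and 0.096 m and y of clip_c in the frame of reject_tray between -0.096 and 0.096 m) or (horizontal distance between clip_b_jaw and pin_top below 0.018 m and value of joint clip_b_lever between 0.04 and 0.25 rad and contact force between clip_b and stand above 18 N and height (world z) of clip_b_jaw below 0.062 m and angle between clip_b's own z axis and vertical below 0.25 rad and linear speed of each of clip_b, clip_a, clip_c below 0.03 m/s and z of each of clip_a, clip_c in the frame of reject_tray below 0.042 m and x of clip_a in the frame of reject_tray between -0.096 and 0.096 m and y of clip_a in the frame of reject_tray between -0.096 and 0.096 m and x of clip_c in the frame of reject_tray between -0.096 and 0.096 m and y of clip_c in the frame of reject_tray between -0.096 and 0.096 m) or (horizontal distance between clip_c_jaw and pin_top below 0.018 m and value of joint clip_c_lever between 0.04 and 0.25 rad and contact force between clip_c and stand above 18 N and height (world z) of clip_c_jaw below 0.062 m and angle between clip_c's own z axis and vertical below 0.25 rad and linear speed of each of clip_c, clip_a, clip_b below 0.03 m/s and z of each of clip_a, clip_b in the frame of reject_tray below 0.042 m and x of clip_a in the frame of reject_tray between -0.096 and 0.096 m and y of clip_a in the frame of reject_tray between -0.096 and 0.096 m and x of clip_b in the frame of reject_tray between -0.096 and 0.096 m and y of clip_b in the frame of reject_tray between -0.096 and 0.096 m))); the robot touches nothing.
It fails at once if a bystander is moved more than 30 mm (distance of any of bottle_cap, vial, small_cap, reagent_bottle, beaker, screwdriver from where it was at the start of the episode above 0.03 m).
It also fails if it takes over 72 s, if anything falls off the work surface, if the arm or the gripper's body presses on something with over 40 N, if the wrist force passes 120 N, or if a joint passes its speed limit or range.

## Working session

There is one attempt and no reset: what is moved stays moved. The work goes in short steps, Python scripts to look and compute and a tool call to move; the robot and the scene stay as the last step left them, time stands still between calls to the robot, and variables do not carry over. Pictures are saved under pics/ and viewed, and the job is handed in when it is done.

Besides the shell and the picture viewer there is one more tool, called after ">>>" by a JSON object that holds its "method" and its "body", one argument or row to a line. send_rows: Moves the arm, as the interface text tells. Its arguments: {"type":"object","properties":{"moves":{"type":"string"},"grip_force":{"type":"number"}},"required":["moves"]}

```bash
ls; mkdir -p pics; python3 - <<'E'
from station import bot
import cv2
for n in("top","side"):
    cv2.imwrite(f"pics/{n}0.png",bot.capture(n)[:,:,::-1]); print(bot.camera_params(n))
print(bot.state())
E
```

```text
pics
{'fov_y': 54.042311634660564, 'cx': 322.9606381561119, 'cy': 239.9458028717617, 'world_to_cam': array([[ 0.02497049, -0.99944286,  0.02214595, -0.03718262],
       [-0.98425918, -0.02845609, -0.17442512,  0.61296498],
       [ 0.17495813, -0.01744188, -0.98442137,  1.0751084 ],
       [ 0.        ,  0.        ,  0.        ,  1.        ]])}
{'fov_y': 52.23660187900198, 'cx': 318.871778903197, 'cy': 236.37364764258973, 'world_to_cam': array([[-0.91011218, -0.41390695,  0.01941292,  0.55309948],
       [-0.26820406,  0.55272942, -0.78902267,  0.20463494],
       [ 0.31585187, -0.72330577, -0.6140573 ,  0.77564101],
       [ 0.        ,  0.        ,  0.        ,  1.        ]])}
{'time_s': 0.1, 'qpos': array([-1.20892655,  0.32176534, -0.07006827,  1.4515456 ,  0.02260582,
        1.37084751, -0.05692258]), 'joint_vel': array([-6.92793615e-05, -2.17806551e-03, -9.72134364e-04, -3.91635680e-03,
        3.01974207e-04, -1.25901287e-03, -6.75101235e-04]), 'tau': array([-2.61735950e-04, -4.92574131e+01, -4.05873125e-01, -3.13396454e+01,
       -6.43056957e-02,  3.95818159e-02,  9.14818020e-05]), 'tool_pos': array([0.22140545, 0.61058682, 0.22156381]), 'ee_rot': array([ 5.53386710e-04,  8.18782528e-01,  5.74103109e-01, -6.96605710e-04]), 'ft_force': array([ 0.27526002,  0.49753055, -0.03430141]), 'ft_torque': array([ 0.05304723, -0.05149361,  0.0366973 ]), 'width': 1.0033409755235343}
```

View pics/top0.png

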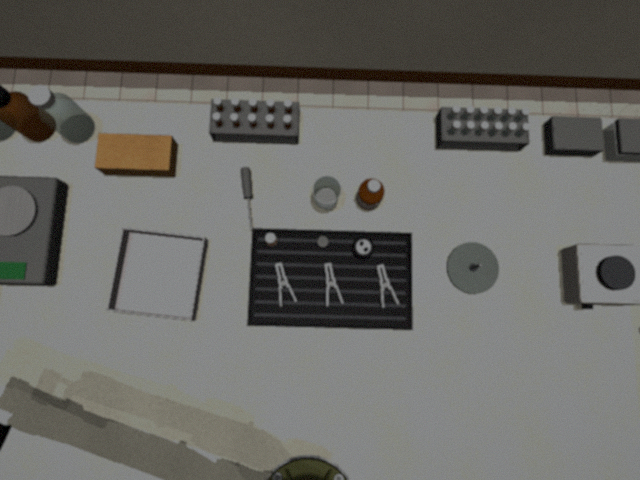

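View pics/side0.png

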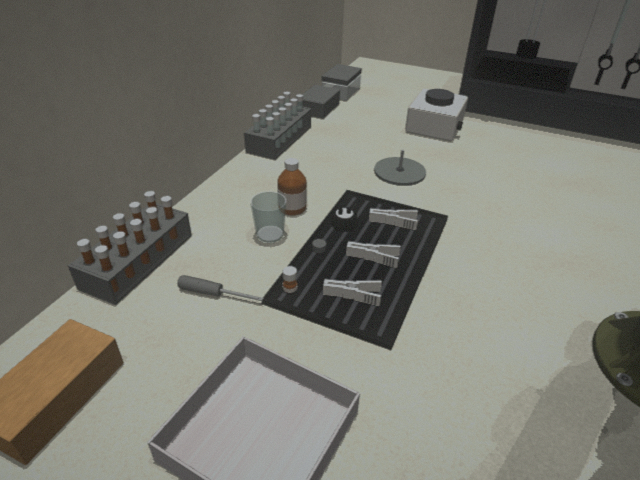

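The top view shows the clips at about (284,284), (332,284) and (386,285), with jaws up (+x) and handles towards the robot. The reject tray is at (160,275) and the stand pin at about (473,267). I'll zoom in next.

```bash
python3 - <<'E'
import cv2
a=cv2.imread("pics/top0.png")
cv2.imwrite("pics/z1.png",cv2.resize(a[255:315,265:405],None,fx=5.7,fy=5.7,interpolation=cv2.INTER_CUBIC))
cv2.imwrite("pics/z2.png",cv2.resize(a[230:310,430:520],None,fx=7,fy=7,interpolation=cv2.INTER_CUBIC))
E
```

```text
(no output)
```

View pics/z1.png

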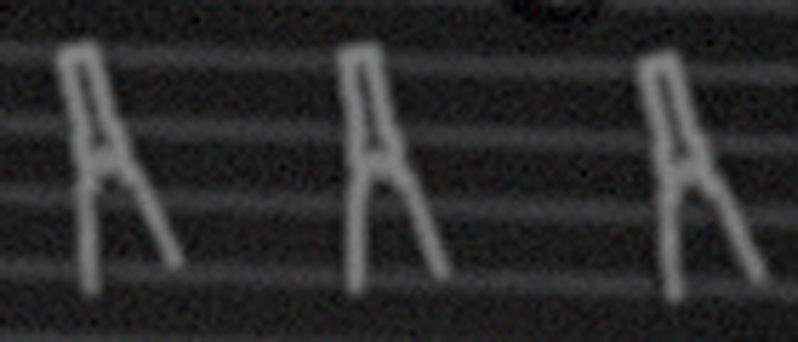

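View pics/z2.png

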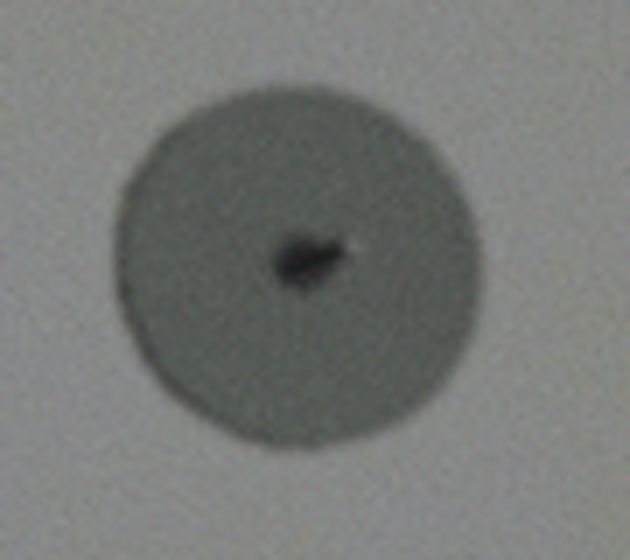

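```bash
cat > h.py <<'E'
import numpy as np
from scipy.optimize import least_squares
from station import bot
def P(n):
    c=bot.camera_params(n); return c,240/np.tan(np.radians(c['fov_y']/2))
def proj(n,p):
    c,f=P(n); q=c['world_to_cam'][:3,:3]@np.asarray(p)+c['world_to_cam'][:3,3]
    return np.array([c['cx']+f*q[0]/q[2],c['cy']+f*q[1]/q[2]])
def ray(n,u,v,z):
    c,f=P(n);R=c['world_to_cam'][:3,:3];t=c['world_to_cam'][:3,3]
    o=-R.T@t; d=R.T@np.array([(u-c['cx'])/f,(v-c['cy'])/f,1]); return o+d*(z-o[2])/d[2]
E
python3 - <<'E'
from h import *
pts=[[(79,50),(102,162),(91,290),(177,266)],[(360,52),(379,162),(355,290),(444,275)],[(659,60),(686,170),(675,297),(763,280)]]
M=np.array([(47,0),(0,0),(-53,19.5),(-53,-19.5)])/1000
for p in pts:
    w=np.array([ray("top",(u+.5)/5.7-.5+265,(v+.5)/5.7-.5+255,.030)[:2] for u,v in p])
    def res(s):
        c,d=np.cos(s[2]),np.sin(s[2]); return (M@np.array([[c,d],[-d,c]])+s[:2]-w).ravel()
    r=least_squares(res,[*w[1],0]); print(r.x.round(4),(r.fun.reshape(-1,2)*1000).round(1).tolist(), w.round(3).tolist())
z=lambda u,v:((u+.5)/7-.5+430,(v+.5)/7-.5+230)
print("stand",ray("top",*z(299,267),.008))
for u,v in[(117,267),(481,267),(299,84),(299,449)]: print(ray("top",*z(u,v),.008))
for u,v in [(345,247),(355,243),(340,255)]: print("pin?",ray("top",*z(u,v),.062))
for u,v in[(123,231),(207,238),(195,320),(109,309)]: print("rej",ray("top",u,v,.045))
print("side pin top",proj("side",[*ray("top",*z(299,267),.008)[:2],.062]), proj("top",[*ray("top",*z(299,267),.008)[:2],.062]))
for n,u,v in[("top",254,229),("top",411,234),("top",411,328),("top",248,325)]: print("drip",ray(n,u,v,.012))
E
python3 -c "
import cv2
a=cv2.imread('pics/side0.png')
cv2.imwrite('pics/z3.png',cv2.resize(a[190:320,300:460],None,fx=4.5,fy=4.5,interpolation=cv2.INTER_CUBIC))
cv2.imwrite('pics/z4.png',cv2.resize(a[140:200,360:440],None,fx=7,fy=7,interpolation=cv2.INTER_CUBIC))"
```

```text
[0.5118 0.0731 0.2809] [[-0.3, 0.7], [1.9, -0.7], [-0.7, 0.9], [-0.8, -0.9]] [[0.557, 0.085], [0.51, 0.074], [0.456, 0.076], [0.467, 0.041]]
[ 0.514  -0.0431  0.192 ] [[0.4, 0.1], [1.0, 0.2], [-0.8, 0.4], [-0.6, -0.6]] [[0.56, -0.034], [0.513, -0.043], [0.459, -0.034], [0.466, -0.072]]
[ 0.5144 -0.1741  0.2582] [[-0.0, -0.0], [1.2, -0.3], [-1.5, 0.4], [0.4, -0.1]] [[0.56, -0.162], [0.513, -0.174], [0.46, -0.169], [0.468, -0.206]]
stand [ 0.56248259 -0.39523805  0.008     ]
[ 0.56068591 -0.33008492  0.008     ]
[ 0.56428373 -0.46055281  0.008     ]
[ 0.62867981 -0.39727247  0.008     ]
[ 0.4979229  -0.39325396  0.008     ]
pin? [ 0.56293239 -0.39280483  0.062     ]
pin? [ 0.56439706 -0.39627425  0.062     ]
pin? [ 0.56014748 -0.39100326  0.062     ]
rej [0.62333749 0.46056168 0.045     ]
rej [0.61208025 0.25852232 0.045     ]
rej [0.41695261 0.27320648 0.045     ]
rej [0.43722237 0.47467694 0.045     ]
side pin top [402.81476698 149.32041079] [479.8798482 265.0731839]
drip [0.64399773 0.15118666 0.012     ]
drip [ 0.64277746 -0.24175032  0.012     ]
drip [ 0.41097673 -0.23994448  0.012     ]
drip [0.40832198 0.15368786 0.012     ]
```

View pics/z3.png

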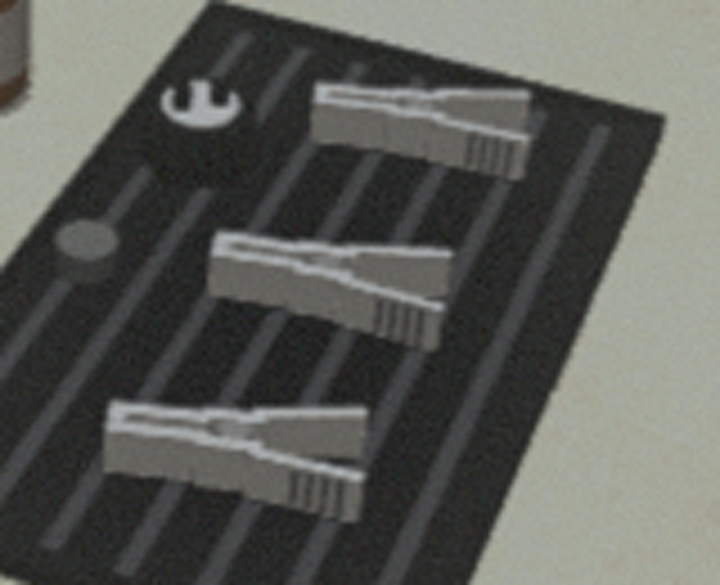

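View pics/z4.png

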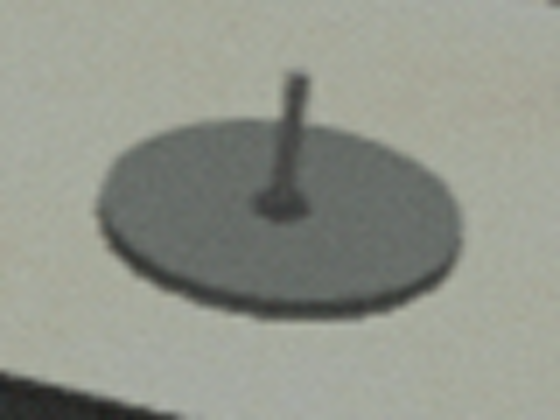

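Pin top is seen in both views within about 1 px of prediction, so the pin is at (0.5625, −0.395). The clips match their stated sizes to about 1.5 mm. I'll start with the left clip.

```bash
cat >> h.py <<'E'
def pose():
    s=bot.state(); w,x,y,z=s['ee_rot']; th=np.arctan2(2*(x*y+w*z),1-2*(y*y+z*z)); return s,s['tool_pos'],th
def go(x,y,z,th):
    s,p,t=pose(); d=np.array([x,y,z])-p
    a=d[0]*np.cos(t)+d[1]*np.sin(t); b=d[0]*np.sin(t)-d[1]*np.cos(t)
    yaw=(t-th+np.pi/2)%np.pi-np.pi/2
    print("t",s['time_s'],"pos",p.round(4),"th",round(t,3),"w",round(s['width'],3),"f",s['ft_force'].round(1),"q7",s['qpos'][6].round(2))
    print("dx %.2f dy %.2f dz %.2f cm yaw %.3f (translate first)"%(a*100,b*100,-d[2]*100,yaw))
E
python3 -c "
from h import *
go(.477,.063,.10,1.852)"
```

```text
t 0.1 pos [0.2214 0.6106 0.2216] th 1.223 w 1.003 f [ 0.3  0.5 -0. ] q7 -0.06
dx -42.77 dy 42.69 dz 12.16 cm yaw -0.629 (translate first)
```

>>> {"method": "send_rows", "body": {
  "moves": "-1 -2.8 2.8 0 0;-1 -2.8 2.8 0 0;-1 -2.8 2.8 0 0;-1 -2.8 2.8 0 0;-1 -2.8 2.8 0 0;-1 -2.8 2.8 0 0;-1 -2.8 2.8 0 0;-1 -2.8 2.8 0 0",
  "grip_force": 6.5
}}

```text
time_s: 0.9
tool_pos: [0.3561, 0.3224, 0.2223]
ee_rot: [0.0, 0.819, 0.574, -0.0]
ft_force: [1.7, -0.2, 0.8]
width: 0.999
```

>>> {"method": "send_rows", "body": {
  "moves": "-1 -2.8 2.8 1 0;-1 -2.8 2.8 2 0;-1 -2.8 2.8 2 0;-1 -2.8 2.8 2 0;-1 -2.8 2.8 2 0;-1 -2.8 2.8 2 0;-1 -2.8 2.8 1 0;-1 0 0 0 -0.1"
}}

```text
time_s: 1.7
tool_pos: [0.4736, 0.0667, 0.1009]
ee_rot: [0.001, 0.791, 0.612, -0.002]
ft_force: [0.3, 0.3, 0.8]
width: 0.998
```

>>> {"method": "send_rows", "body": {
  "moves": "-1 0 0 0 -0.13;-1 0 0 0 -0.13;-1 0 0 0 -0.13;-1 0 0 0 -0.13;-1 0 0 0 0;-1 0 0 0 0"
}}

```text
time_s: 2.3
tool_pos: [0.4731, 0.0731, 0.1024]
ee_rot: [-0.0, 0.606, 0.796, -0.0]
ft_force: [-0.4, 0.6, 0.5]
width: 0.998
```

```bash
python3 -c "
from h import *
go(.477,.063,.010,1.852)"
```

```text
t 2.3 pos [0.4731 0.0731 0.1024] th 1.84 w 0.998 f [-0.4  0.6  0.5] q7 1.65
dx -1.07 dy 0.11 dz 9.24 cm yaw -0.012 (translate first)
```

>>> {"method": "send_rows", "body": {
  "moves": "-1 -1 0.1 2 -0.01;-1 0 0 3 0;-1 0 0 2 0;-1 0 0 1 0;-1 0 0 0.7 0;-1 0 0 0.3 0;-1 0 0 0 0;-1 0 0 0 0"
}}

```text
time_s: 3.1
tool_pos: [0.4777, 0.0639, 0.0133]
ee_rot: [0.0, 0.601, 0.799, 0.001]
ft_force: [-0.1, 0.8, -0.3]
width: 1.0
```

```bash
python3 -c "
from h import *
go(.477,.063,.010,1.852)
import cv2
a=bot.capture('top')[:,:,::-1]; cv2.imwrite('pics/t1.png',cv2.resize(a[230:330,240:420],None,fx=4.4,fy=4.4,interpolation=cv2.INTER_CUBIC))
a=bot.capture('side')[:,:,::-1]; cv2.imwrite('pics/s1.png',a)
"
```

```text
t 3.1 pos [0.4777 0.0639 0.0133] th 1.853 w 1.0 f [-0.1  0.8 -0.3] q7 1.75
dx -0.07 dy -0.09 dz 0.33 cm yaw 0.001 (translate first)
```

View pics/s1.png

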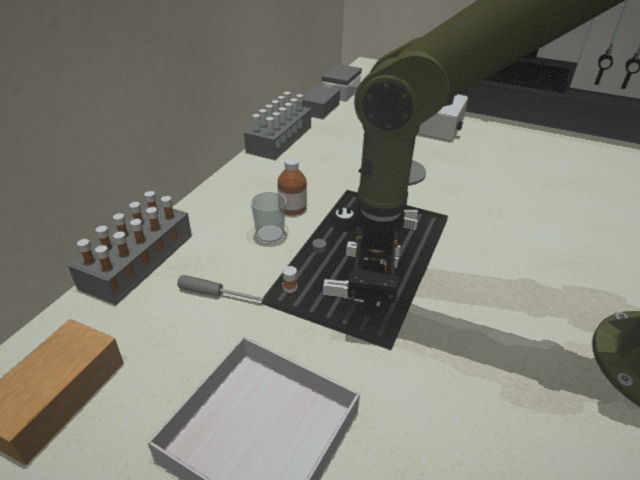

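The side view shows the gripper straddling the left clip's handles at about (365,290). Lowering 3 mm and squeezing at 6.5 N.

>>> {"method": "send_rows", "body": {
  "moves": "-1 0 0 0.3 0;0 0 0 0 0;1 0 0 0 0;1 0 0 0 0;1 0 0 0 0;1 0 0 0 0;1 0 0 0 0;1 0 0 0 0",
  "grip_force": 6.5
}}

```text
time_s: 4.0
tool_pos: [0.4769, 0.0637, 0.0095]
ee_rot: [-0.0, 0.601, 0.8, 0.0]
ft_force: [-0.3, -0.4, -0.6]
width: 0.456
```

>>> {"method": "send_rows", "body": {
  "moves": "1 0 0 0 0;1 0 0 0 0;1 0 0 0 0;1 0 0 0 0"
}}

```text
time_s: 4.4
tool_pos: [0.4769, 0.0637, 0.0096]
ee_rot: [-0.0, 0.601, 0.799, 0.0]
ft_force: [-0.1, -1.2, -0.2]
width: 0.454
```

The opening stalls at 0.455 × 87 = 39.5 mm, so it didn't move at 6.5 N and this looks like the stiff clip. I'll squeeze it fully.

>>> {"method": "send_rows", "body": {
  "moves": "1 0 0 0 0;1 0 0 0 0;1 0 0 0 0;1 0 0 0 0;1 0 0 0 0;1 0 0 0 0",
  "grip_force": 12
}}

```text
time_s: 5.0
tool_pos: [0.477, 0.0637, 0.0096]
ee_rot: [0.0, 0.601, 0.8, 0.0]
ft_force: [0.7, 0.1, 0.5]
width: 0.346
```

>>> {"method": "send_rows", "body": {
  "moves": "1 0 0 0 0;1 0 0 0 0;1 0 0 0 0;1 0 0 0 0;1 0 0 0 0;1 0 0 0 0",
  "grip_force": 30
}}

```text
time_s: 5.6
tool_pos: [0.477, 0.0637, 0.0096]
ee_rot: [0.0, 0.601, 0.8, 0.0]
ft_force: [1.0, 0.8, 1.1]
width: 0.268
```

>>> {"method": "send_rows", "body": {
  "moves": "1 0 0 -1 0;1 0 0 -2 0;1 0 0 -2 0;1 0 0 -2 0;1 0 0 -2 0;1 0 0 -1 0;1 0 0 0 0;1 0 0 0 0"
}}

```text
time_s: 6.4
tool_pos: [0.4766, 0.0637, 0.1092]
ee_rot: [-0.0, 0.601, 0.8, -0.0]
ft_force: [-0.7, -0.7, -0.7]
width: 0.269
```

```bash
python3 -c "
from h import *
import cv2
go(.48,-.39,.11,1.852)
a=bot.capture('top')[:,:,::-1]; cv2.imwrite('pics/t2.png',cv2.resize(a[230:330,240:420],None,fx=4.4,fy=4.4,interpolation=cv2.INTER_CUBIC))
a=bot.capture('side')[:,:,::-1]; cv2.imwrite('pics/s2.png',cv2.resize(a[190:320,280:460],None,fx=4.4,fy=4.4,interpolation=cv2.INTER_CUBIC))
"
```

```text
t 6.4 pos [0.4766 0.0637 0.1092] th 1.853 w 0.269 f [-0.7 -0.7 -0.7] q7 1.69
dx -43.67 dy -12.30 dz -0.08 cm yaw 0.001 (translate first)
```

View pics/s2.png

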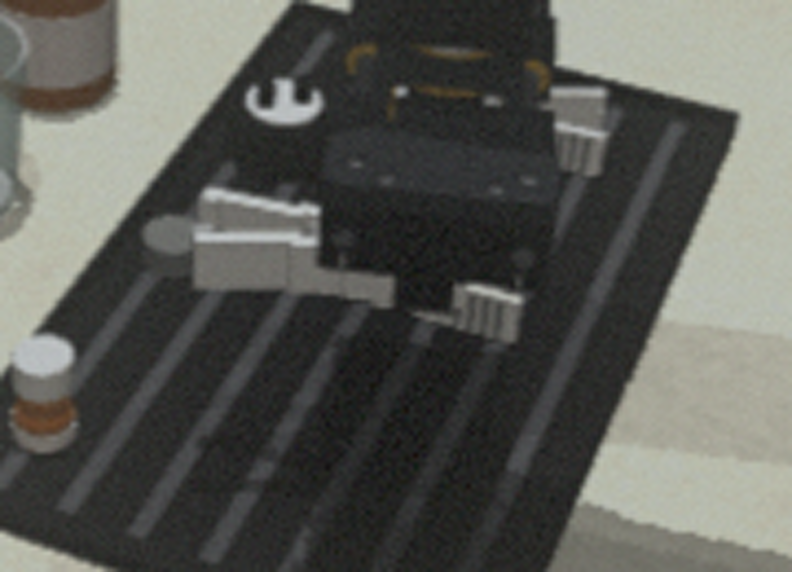

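View pics/t2.png

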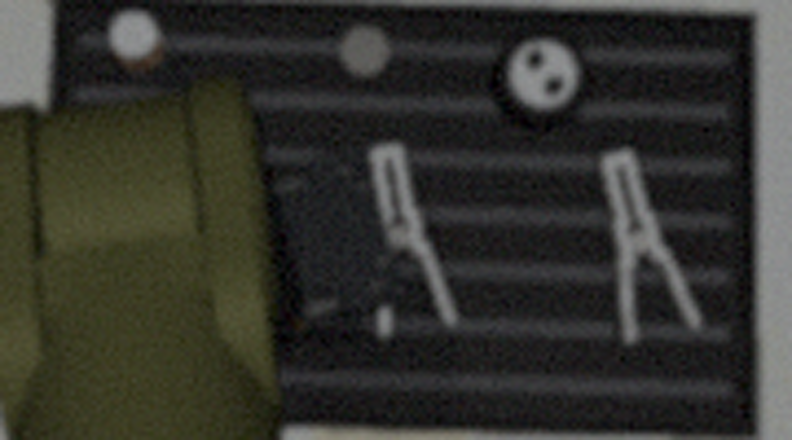

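Stiffness is confirmed: half closed at 12 N, fully closed at 30 N. The clip is held level with its jaws open, seen at about (255,245) in the zoom. Next I'll carry it to the stand, turning to heading −0.35 to keep the last joint in range.

```bash
python3 -c "
from h import *
go(.463,-.359,.11,1.221)"
```

```text
t 6.5 pos [0.4761 0.0636 0.1085] th 1.853 w 0.271 f [-0.3  0.  -1.9] q7 1.69
dx -40.22 dy -13.03 dz -0.15 cm yaw 0.632 (translate first)
```

>>> {"method": "send_rows", "body": {
  "moves": "1 -3.5 -1.1 0 0;1 -4 -1.3 0 0;1 -4 -1.3 0 0;1 -4 -1.3 0 0;1 -4 -1.3 0 0;1 -4 -1.3 0 0;1 -4 -1.3 0 0;1 -2 -1.3 0 0"
}}

```text
time_s: 7.3
tool_pos: [0.4601, -0.2519, 0.109]
ee_rot: [0.0, 0.602, 0.798, -0.001]
ft_force: [-0.2, 0.4, -0.1]
width: 0.271
```

>>> {"method": "send_rows", "body": {
  "moves": "1 0 0 0 0.13;1 0 0 0 0.13;1 0 0 0 0.13;1 0 0 0 0.12;1 0 0 0 0.12;1 0 0 0 0;1 0 0 0 0"
}}

```text
time_s: 8.0
tool_pos: [0.4607, -0.2478, 0.1089]
ee_rot: [-0.0, 0.818, 0.575, -0.0]
ft_force: [-0.2, -0.2, -0.4]
width: 0.268
```

```bash
python3 -c "
from h import *
go(.463,-.359,.11,1.221)"
```

```text
t 8.0 pos [ 0.4607 -0.2478  0.1089] th 1.226 w 0.268 f [-0.2 -0.2 -0.4] q7 1.79
dx -10.39 dy 3.97 dz -0.11 cm yaw 0.005 (translate first)
```

>>> {"method": "send_rows", "body": {
  "moves": "1 -3 1 0 0;1 -3.5 1.5 0 0;1 -3 1.5 0 0;1 -0.9 0 2 0;1 0 0 3 0;1 0 0 2.5 0;1 0 0 0 0;1 0 0 0 0"
}}

```text
time_s: 8.8
tool_pos: [0.463, -0.3594, 0.0345]
ee_rot: [-0.0, 0.818, 0.575, -0.0]
ft_force: [0.1, -0.3, 0.4]
width: 0.274
```

```bash
python3 -c "
from h import *
import cv2
go(.463,-.359,.02,1.221)
a=bot.capture('top')[:,:,::-1]; cv2.imwrite('pics/t3.png',cv2.resize(a[220:320,400:540],None,fx=5,fy=5,interpolation=cv2.INTER_CUBIC))
a=bot.capture('side')[:,:,::-1]; cv2.imwrite('pics/s3.png',cv2.resize(a[130:220,350:470],None,fx=6,fy=6,interpolation=cv2.INTER_CUBIC))
"
```

```text
t 8.8 pos [ 0.463  -0.3594  0.0345] th 1.224 w 0.274 f [ 0.1 -0.3  0.4] q7 2.12
dx 0.04 dy -0.02 dz 1.45 cm yaw 0.003 (translate first)
```

View pics/s3.png

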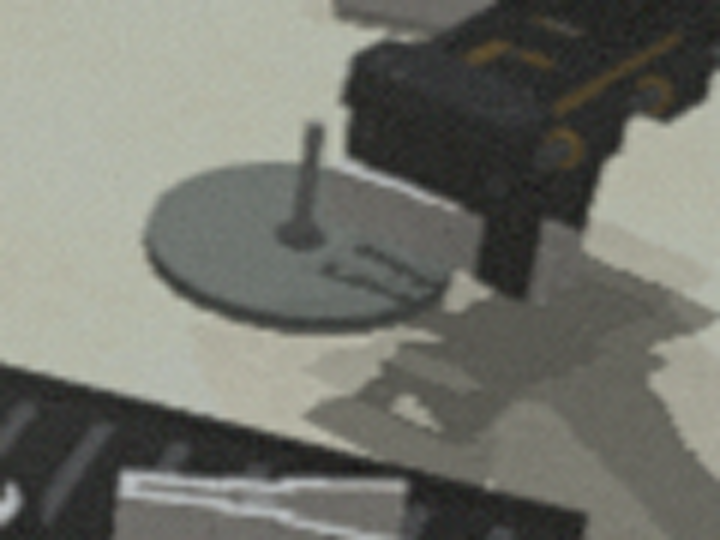

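View pics/t3.png

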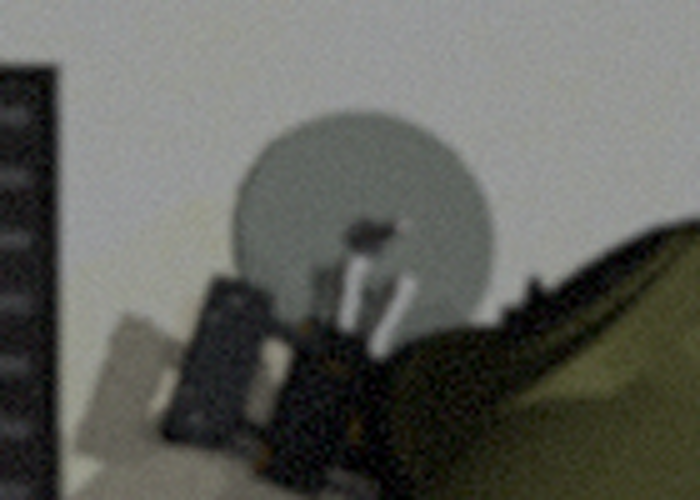

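The top view shows the jaw tips at about (357,258) and (407,278), with the pin ahead between them. I'll check that numerically.

```bash
python3 -c "
from h import *
s,p,t=pose()
f=t-np.pi/2; d=np.array([np.cos(f),np.sin(f)]); l=np.array([-d[1],d[0]])
for u,v in [(357,258),(407,278)]:
  w=ray('top',(u+.5)/5-.5+400,(v+.5)/5-.5+220,.055)[:2]-p[:2]; print('tip fwd,left',w@d,w@l)
w=np.array([.5625,-.395])-p[:2]; print('pin',w@d,w@l)
"
```

```text
tip fwd,left 0.08422765261955514 0.013664636582423112
tip fwd,left 0.08389636631019548 -0.01168033428746714
pin 0.10428138567894622 0.0005928728026049479
```

>>> {"method": "send_rows", "body": {
  "moves": "1 0 0 0.9 0;1 0 0 0.5 0;1 0 0.5 0 0;1 0 1 0 0;1 0 1 0 0;1 0 0.9 0 0;1 0 0 0 0;1 0 0 0 0"
}}

```text
time_s: 9.7
tool_pos: [0.4953, -0.3712, 0.0204]
ee_rot: [-0.0, 0.819, 0.574, -0.0]
ft_force: [-0.2, 0.0, -0.7]
width: 0.267
```

```bash
python3 -c "
from h import *
import cv2
go(.4967,-.371,.02,1.221)
a=bot.capture('side')[:,:,::-1]; cv2.imwrite('pics/s4.png',cv2.resize(a[130:220,350:470],None,fx=6,fy=6,interpolation=cv2.INTER_CUBIC))
"
```

```text
t 9.7 pos [ 0.4953 -0.3712  0.0204] th 1.223 w 0.267 f [-0.2  0.  -0.7] q7 2.13
dx 0.07 dy 0.13 dz 0.04 cm yaw 0.002 (translate first)
```

View pics/s4.png

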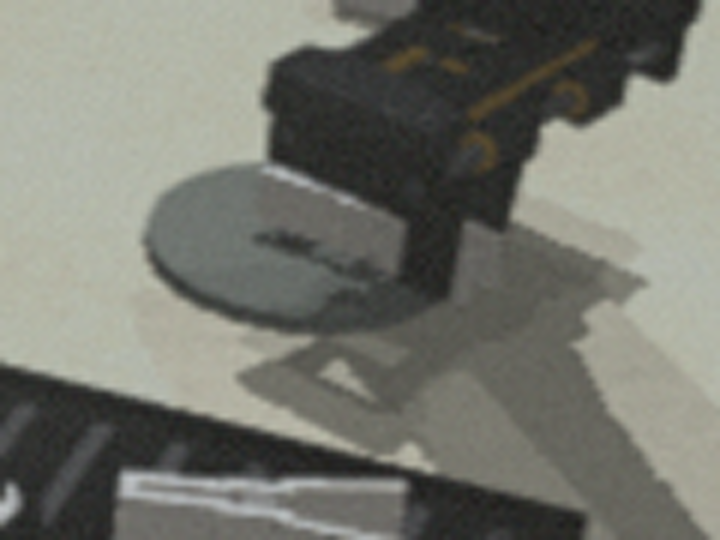

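No contact force and the pin is inside the open jaws. Releasing gently.

>>> {"method": "send_rows", "body": {
  "moves": "0.3 0 0 0 0;0.15 0 0 0 0;0.05 0 0 0 0;-0.1 0 0 0 0;-0.3 0 0 0 0;-0.6 0 0 0 0;-0.6 0 0 0 0;-0.6 0 0 0 0"
}}

```text
time_s: 10.55
tool_pos: [0.4953, -0.371, 0.0206]
ee_rot: [0.0, 0.819, 0.574, 0.0]
ft_force: [-0.1, -0.8, -0.5]
width: 0.775
```

>>> {"method": "send_rows", "body": {
  "moves": "-0.8 0 0 -1 0;-0.8 0 0 -2 0;-0.8 0 0 -3 0;-0.8 0 0 -3 0;-0.8 0 -3 0 0;-0.8 4 0 0 0;-0.8 4 0 0 0;-0.8 4 0 0 0"
}}

```text
time_s: 11.35
tool_pos: [0.5083, -0.2471, 0.1116]
ee_rot: [0.0, 0.819, 0.573, 0.001]
ft_force: [-0.2, -0.3, 0.0]
width: 0.901
```

```bash
python3 -c "
from h import *
import cv2
go(.4796,-.1833,.1,1.829)
a=bot.capture('top')[:,:,::-1]; cv2.imwrite('pics/t5.png',cv2.resize(a[220:320,400:540],None,fx=5,fy=5,interpolation=cv2.INTER_CUBIC))
a=bot.capture('side')[:,:,::-1]; cv2.imwrite('pics/s5.png',cv2.resize(a[130:220,350:470],None,fx=6,fy=6,interpolation=cv2.INTER_CUBIC))
"
```

```text
t 11.35 pos [ 0.5083 -0.2471  0.1116] th 1.221 w 0.901 f [-0.2 -0.3  0. ] q7 1.81
dx 5.01 dy -4.88 dz 1.16 cm yaw -0.608 (translate first)
```

View pics/s5.png

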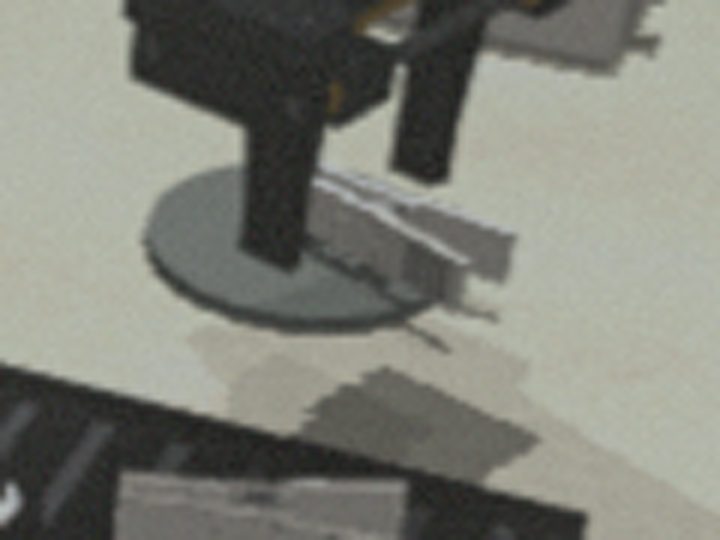

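View pics/t5.png

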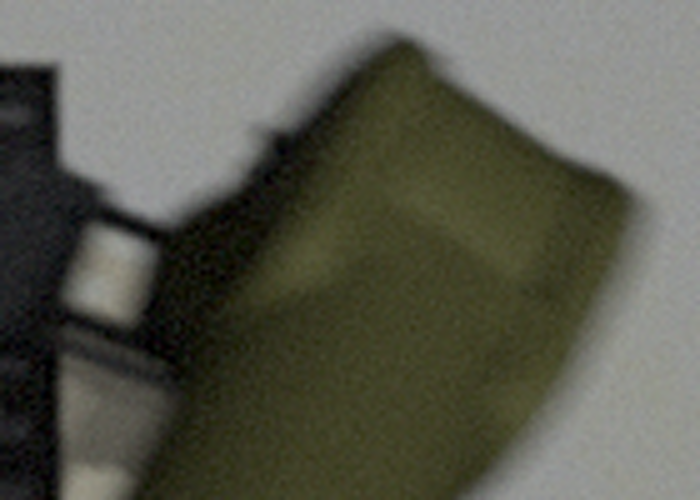

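The clip is hanging level on the pin above the plate. I'll check it again once the arm is clear. Now the right-hand clip.

>>> {"method": "send_rows", "body": {
  "moves": "-1 2.5 -2.4 0 0;-1 2.5 -2.5 0 0;-1 0 0 0 -0.13;-1 0 0 0 -0.13;-1 0 0 0 -0.12;-1 0 0 0 -0.12;-1 0 0 0 -0.11;-1 0 0 0 0",
  "grip_force": 6.5
}}

```text
time_s: 12.25
tool_pos: [0.479, -0.1849, 0.1112]
ee_rot: [0.0, 0.609, 0.793, 0.0]
ft_force: [-0.5, -0.3, -0.6]
width: 1.001
```

```bash
python3 -c "
from h import *
import cv2
a=bot.capture('side')[:,:,::-1]; cv2.imwrite('pics/s6.png',cv2.resize(a[130:220,350:470],None,fx=6,fy=6,interpolation=cv2.INTER_CUBIC))
a=bot.capture('top')[:,:,::-1]; cv2.imwrite('pics/t6.png',cv2.resize(a[220:320,400:540],None,fx=5,fy=5,interpolation=cv2.INTER_CUBIC))
go(.4796,-.1833,.01,1.829)
"
```

```text
t 12.35 pos [ 0.4789 -0.1847  0.111 ] th 1.83 w 0.997 f [-0.   0.2  0.1] q7 2.24
dx 0.12 dy 0.10 dz 10.10 cm yaw 0.001 (translate first)
```

View pics/s6.png

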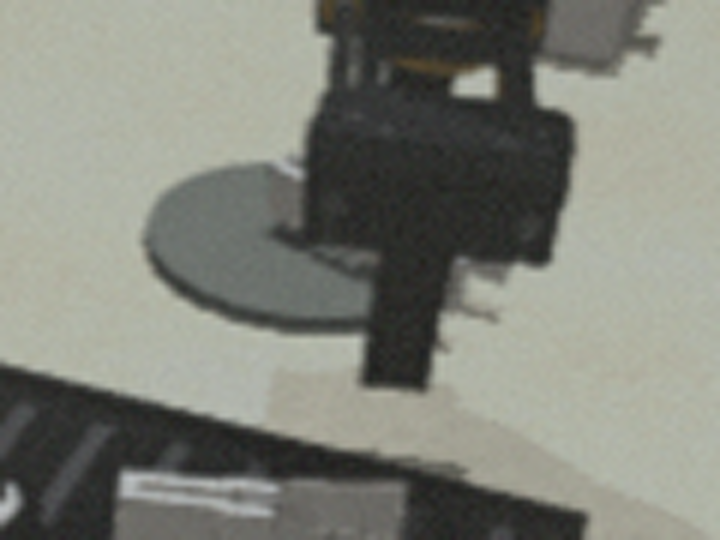

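View pics/t6.png

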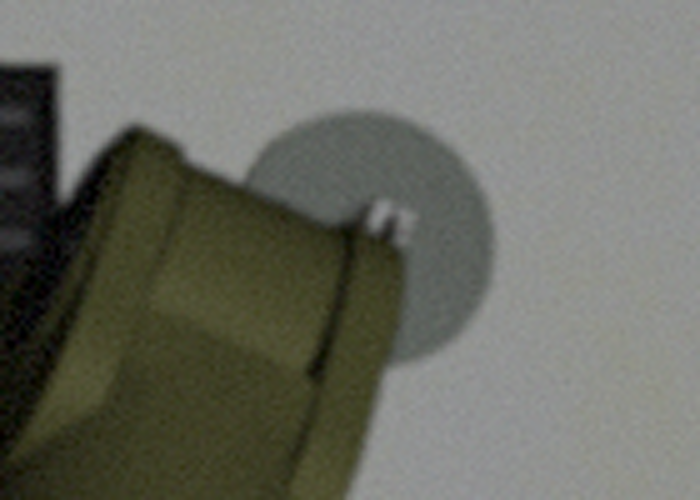

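Jaws are around the pin, with the tips just ahead of it. Now I'll pick up clip 3.

>>> {"method": "send_rows", "body": {
  "moves": "-1 0.1 0.1 2 0;-1 0 0 3 0;-1 0 0 2.5 0;-1 0 0 1.5 0;-1 0 0 0.9 0;-1 0 0 0.2 0;-1 0 0 0 0;-1 0 0 0 0"
}}

```text
time_s: 13.15
tool_pos: [0.4805, -0.1833, 0.0105]
ee_rot: [0.001, 0.609, 0.793, 0.001]
ft_force: [0.4, -0.1, 0.7]
width: 1.0
```

>>> {"method": "send_rows", "body": {
  "moves": "0 0 0 0 0;1 0 0 0 0;1 0 0 0 0;1 0 0 0 0;1 0 0 0 0;1 0 0 0 0;1 0 0 0 0;1 0 0 0 0",
  "grip_force": 6.5
}}

```text
time_s: 13.95
tool_pos: [0.4796, -0.183, 0.0095]
ee_rot: [-0.0, 0.609, 0.793, 0.0]
ft_force: [-0.6, -0.1, 0.3]
width: 0.355
```

>>> {"method": "send_rows", "body": {
  "moves": "1 0 0 0 0;1 0 0 0 0;1 0 0 0 0;1 0 0 0 0"
}}

```text
time_s: 14.35
tool_pos: [0.4796, -0.183, 0.0095]
ee_rot: [-0.0, 0.609, 0.793, 0.0]
ft_force: [-0.9, 0.9, 0.4]
width: 0.279
```

It closed fully at 6.5 N (0.279 × 87 = 24 mm), so it's weak. Taking it to the reject tray.

>>> {"method": "send_rows", "body": {
  "moves": "1 0 0 0 0;1 0 0 0 0;1 0 0 -1.5 0;1 0 0 -3 0;1 0 0 -3 0;1 0 0 -2.5 0;1 0 0 0 0.15;1 0 0 0 0.15",
  "grip_force": 15
}}

```text
time_s: 15.15
tool_pos: [0.4806, -0.1834, 0.1118]
ee_rot: [0.001, 0.723, 0.691, 0.001]
ft_force: [-1.0, -0.0, 0.2]
width: 0.274
```

```bash
python3 -c "
from h import *
go(.484,.322,.11,1.52)"
```

```text
t 15.15 pos [ 0.4806 -0.1834  0.1118] th 1.527 w 0.274 f [-1.  -0.   0.2] q7 1.94
dx 50.51 dy -1.89 dz 0.18 cm yaw 0.007 (translate first)
```

>>> {"method": "send_rows", "body": {
  "moves": "1 2.5 -0.1 0 0;1 4 -0.1 0 0;1 4 -0.2 0 0;1 4 -0.1 0 0;1 4 -0.2 0 0;1 4 -0.1 0 0;1 4 -0.2 0 0;1 4 -0.1 0 0"
}}

```text
time_s: 15.95
tool_pos: [0.4803, 0.1236, 0.1109]
ee_rot: [0.0, 0.72, 0.693, 0.001]
ft_force: [0.1, 0.5, 0.7]
width: 0.274
```

>>> {"method": "send_rows", "body": {
  "moves": "1 4 -0.2 0 0;1 4 -0.1 0 0;1 4 -0.2 0 0;1 4 -0.1 0 0;1 3 -0.2 0 0;1 1 0 0 0;1 0 0 0 0"
}}

```text
time_s: 16.65
tool_pos: [0.4796, 0.3235, 0.1101]
ee_rot: [0.0, 0.72, 0.694, 0.0]
ft_force: [-0.2, -0.1, -0.5]
width: 0.269
```

```bash
python3 -c "
from h import *
go(.484,.322,.013,1.52)"
```

```text
t 16.65 pos [0.4796 0.3235 0.1101] th 1.535 w 0.269 f [-0.2 -0.1 -0.5] q7 0.98
dx -0.13 dy 0.45 dz 9.71 cm yaw 0.015 (translate first)
```

>>> {"method": "send_rows", "body": {
  "moves": "1 0.4 0.4 2 0;1 0 0 3 0;1 0 0 2.5 0;1 0 0 1.5 0;1 0 0 0.7 0;1 0 0 0 0;0.3 0 0 0 0;0.1 0 0 0 0"
}}

```text
time_s: 17.45
tool_pos: [0.4849, 0.3267, 0.014]
ee_rot: [0.0, 0.72, 0.694, 0.001]
ft_force: [-0.6, -0.6, 0.2]
width: 0.371
```

>>> {"method": "send_rows", "body": {
  "moves": "-0.1 0 0 0 0;-0.25 0 0 0 0;-0.25 0 0 0 0;-0.25 0 0 0 0;-0.25 0 0 -1 0;-0.25 0 0 -3 0;-0.25 0 0 -3 0;-0.25 0 0 -3 0"
}}

```text
time_s: 18.25
tool_pos: [0.4839, 0.3261, 0.1144]
ee_rot: [0.0, 0.72, 0.694, 0.0]
ft_force: [0.2, 0.5, -0.0]
width: 0.629
```

```bash
python3 -c "
from h import *
import cv2
go(.4787,-.050,.11,1.763)
a=bot.capture('side')[:,:,::-1]; cv2.imwrite('pics/s7.png',a)
"
```

```text
t 18.25 pos [0.4839 0.3261 0.1144] th 1.533 w 0.629 f [ 0.2  0.5 -0. ] q7 0.98
dx -37.60 dy 0.90 dz 0.44 cm yaw -0.230 (translate first)
```

View pics/s7.png

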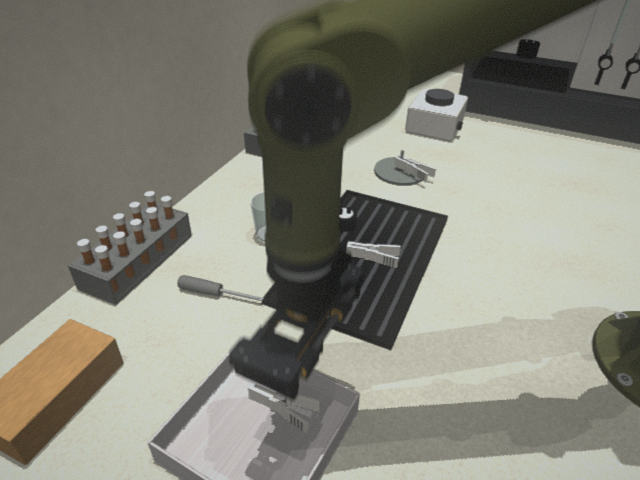

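The first weak clip lies in the tray at (285,400), and the stiff clip is on the pin at (410,163). Now the middle clip.

>>> {"method": "send_rows", "body": {
  "moves": "-1 -2.6 0.1 0 0;-1 -4 0.1 0 0;-1 -4 0.1 0 0;-1 -4 0.1 0 0;-1 -4 0.1 0 0;-1 -4 0.1 0 0;-1 -4 0.1 0 0;-1 -4 0.1 0 0",
  "grip_force": 6.5
}}

```text
time_s: 19.1
tool_pos: [0.4803, 0.0185, 0.1133]
ee_rot: [0.0, 0.72, 0.694, 0.001]
ft_force: [0.6, -0.2, -0.5]
width: 0.998
```

>>> {"method": "send_rows", "body": {
  "moves": "-1 -4 0.1 0 0;-1 -3 0 0 0;-1 0 0 0 -0.11;-1 0 0 0 -0.12;-1 0 0 0 0;-1 0 0 0 0"
}}

```text
time_s: 19.7
tool_pos: [0.4788, -0.0498, 0.1129]
ee_rot: [0.0, 0.637, 0.771, 0.0]
ft_force: [0.2, 0.0, 0.4]
width: 1.003
```

```bash
python3 -c "
from h import *
go(.4787,-.050,.01,1.763)
"
```

```text
t 19.7 pos [ 0.4788 -0.0498  0.1129] th 1.76 w 1.003 f [0.2 0.  0.4] q7 1.84
dx -0.02 dy -0.01 dz 10.29 cm yaw -0.003 (translate first)
```

>>> {"method": "send_rows", "body": {
  "moves": "-1 0 0 2.2 0;-1 0 0 3 0;-1 0 0 2.5 0;-1 0 0 1.5 0;-1 0 0 0.9 0;-1 0 0 0.2 0;-1 0 0 0 0;0 0 0 0 0"
}}

```text
time_s: 20.5
tool_pos: [0.4795, -0.0498, 0.0104]
ee_rot: [0.001, 0.636, 0.772, 0.001]
ft_force: [0.8, 0.3, -0.6]
width: 0.965
```

>>> {"method": "send_rows", "body": {
  "moves": "1 0 0 0 0;1 0 0 0 0;1 0 0 0 0;1 0 0 0 0;1 0 0 0 0;1 0 0 0 0;1 0 0 0 0;1 0 0 0 0"
}}

```text
time_s: 21.3
tool_pos: [0.4787, -0.0498, 0.0096]
ee_rot: [-0.0, 0.636, 0.772, 0.0]
ft_force: [-0.4, -0.6, 0.7]
width: 0.277
```

>>> {"method": "send_rows", "body": {
  "moves": "1 0 0 0 0;1 0 0 0 0;1 0 0 0 0;1 0 0 0 0"
}}

```text
time_s: 21.7
tool_pos: [0.4787, -0.0499, 0.0096]
ee_rot: [-0.0, 0.636, 0.772, 0.0]
ft_force: [0.2, -0.9, 0.6]
width: 0.275
```

This one is weak too, so all three readings agree. Carrying it to the tray's left half.

>>> {"method": "send_rows", "body": {
  "moves": "1 0 0 0 0;1 0 0 0 0;1 0 0 -1.5 0;1 0 0 -3 0;1 0 0 -3 0;1 0 0 -2.5 0;1 0 0 0 0.12;1 0 0 0 0.11",
  "grip_force": 15
}}

```text
time_s: 22.5
tool_pos: [0.4793, -0.0498, 0.1105]
ee_rot: [0.0, 0.722, 0.692, 0.001]
ft_force: [-0.6, -0.0, -0.8]
width: 0.271
```

```bash
python3 -c "
from h import *
go(.484,.416,.11,1.52)"
```

```text
t 22.5 pos [ 0.4793 -0.0498  0.1105] th 1.528 w 0.271 f [-0.6 -0.  -0.8] q7 1.61
dx 46.56 dy -1.50 dz 0.05 cm yaw 0.008 (translate first)
```

>>> {"method": "send_rows", "body": {
  "moves": "1 2.6 -0.1 0 0;1 4 -0.1 0 0;1 4 -0.2 0 0;1 4 -0.1 0 0;1 4 -0.1 0 0;1 4 -0.1 0 0;1 4 -0.2 0 0;1 4 -0.1 0 0"
}}

```text
time_s: 23.3
tool_pos: [0.4798, 0.2578, 0.1093]
ee_rot: [-0.0, 0.72, 0.694, -0.0]
ft_force: [-0.2, -0.7, -0.1]
width: 0.267
```

>>> {"method": "send_rows", "body": {
  "moves": "1 4 -0.1 0 0;1 4 -0.1 0 0;1 4 -0.1 0 0;1 3 -0.1 0 0;1 1 0 0 0;1 0 0 0 0;1 0 0 0 0"
}}

```text
time_s: 24.0
tool_pos: [0.4828, 0.4142, 0.1092]
ee_rot: [0.001, 0.721, 0.693, -0.001]
ft_force: [0.7, -0.5, -0.3]
width: 0.27
```

```bash
python3 -c "
from h import *
go(.484,.416,.013,1.52)
import cv2
a=bot.capture('side')[:,:,::-1]; cv2.imwrite('pics/s8.png',a)"
```

```text
t 24.0 pos [0.4828 0.4142 0.1092] th 1.531 w 0.27 f [ 0.7 -0.5 -0.3] q7 0.88
dx 0.18 dy 0.11 dz 9.62 cm yaw 0.011 (translate first)
```

View pics/s8.png

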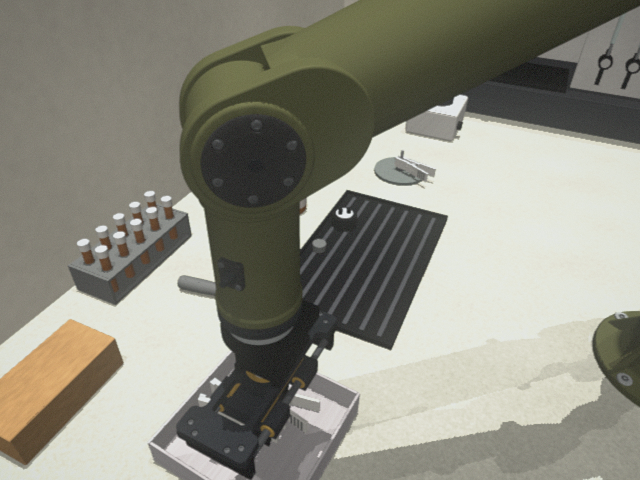

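The held clip is over the tray's left half, and the first weak clip, at (305,405), is clear of the finger. Lowering.

>>> {"method": "send_rows", "body": {
  "moves": "1 0.2 0.1 2 0;1 0 0 3 0;1 0 0 2.5 0;1 0 0 1.5 0;1 0 0 0.6 0;1 0 0 0 0;0.3 0 0 0 0;0.1 0 0 0 0"
}}

```text
time_s: 24.85
tool_pos: [0.4843, 0.4189, 0.0151]
ee_rot: [-0.0, 0.72, 0.694, 0.001]
ft_force: [-0.7, -0.2, -1.1]
width: 0.369
```

>>> {"method": "send_rows", "body": {
  "moves": "-0.1 0 0 0 0;-0.25 0 0 0 0;-0.25 0 0 0 0;-0.25 0 0 0 0;-0.25 0 0 -1 0;-0.25 0 0 -3 0;-0.25 0 0 -3 0;-0.25 0 0 -3 0"
}}

```text
time_s: 25.65
tool_pos: [0.4834, 0.4182, 0.1154]
ee_rot: [0.0, 0.72, 0.694, 0.0]
ft_force: [0.5, 0.6, 0.3]
width: 0.625
```

>>> {"method": "send_rows", "body": {
  "moves": "-0.25 0 0 -3 0;-0.25 0 0 -4 0;-0.25 2 -3 0 0;-0.25 4 -3 0 0;-0.25 4 -3 0 0;-0.25 4 -3 0 0;-0.25 4 -3 0 0;-0.25 4 -3 0 0"
}}

```text
time_s: 26.45
tool_pos: [0.3106, 0.6464, 0.1848]
ee_rot: [-0.0, 0.72, 0.694, 0.001]
ft_force: [0.2, 0.1, 0.7]
width: 0.626
```

>>> {"method": "send_rows", "body": {
  "moves": "-0.25 0 0 0 0;-0.25 0 0 0 0;-0.25 0 0 0 0;-0.25 0 0 0 0"
}}

```text
time_s: 26.85
tool_pos: [0.314, 0.6434, 0.1842]
ee_rot: [0.0, 0.721, 0.692, 0.0]
ft_force: [0.8, 0.8, -0.2]
width: 0.621
```

```bash
python3 -c "
from h import *
go(.484,.416,.013,1.52)
import cv2
a=bot.capture('side')[:,:,::-1]; cv2.imwrite('pics/s9.png',a);cv2.imwrite('pics/s9z.png',cv2.resize(a[130:220,350:470],None,fx=6,fy=6,interpolation=cv2.INTER_CUBIC))
a=bot.capture('top')[:,:,::-1]; cv2.imwrite('pics/t9.png',a);cv2.imwrite('pics/t9z.png',cv2.resize(a[220:320,400:540],None,fx=5,fy=5,interpolation=cv2.INTER_CUBIC))"
```

```text
t 26.85 pos [0.314  0.6434 0.1842] th 1.53 w 0.621 f [ 0.8  0.8 -0.2] q7 0.44
dx -22.03 dy 17.92 dz 17.12 cm yaw 0.010 (translate first)
```

View pics/s9.png

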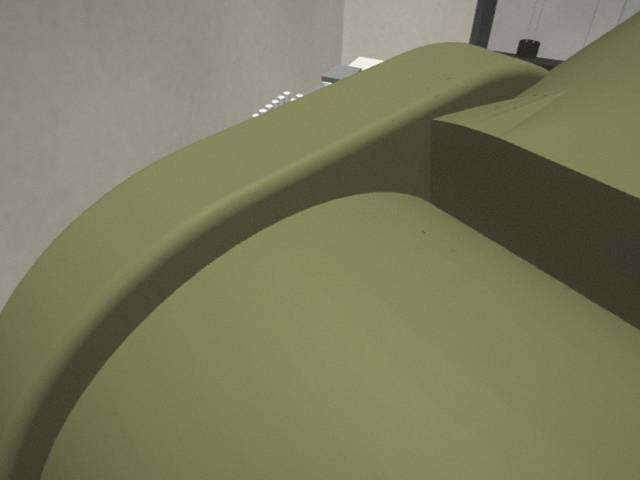

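View pics/t9.png

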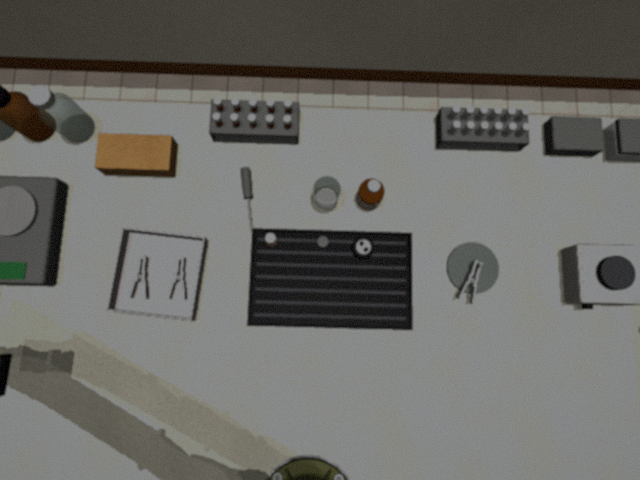

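View pics/t9z.png

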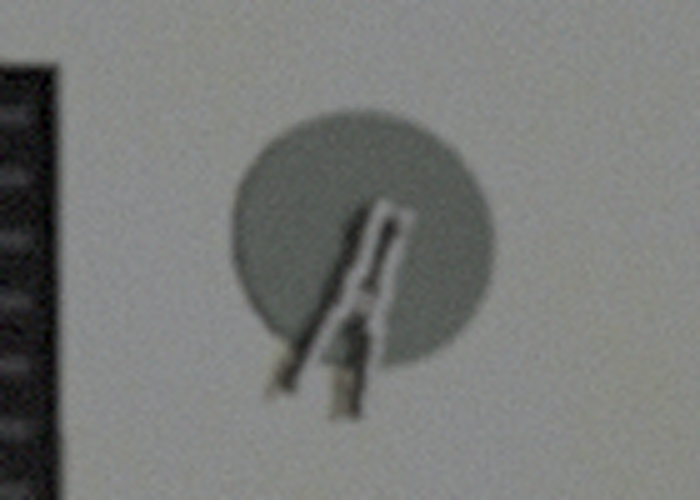

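View pics/s9z.png

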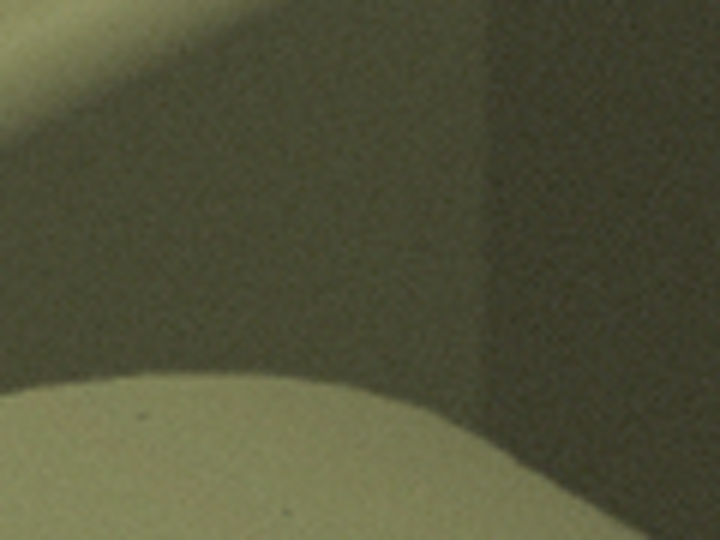

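Both weak clips are in the tray, at (141,278) and (179,278). The stiff one is on the pin at (473,278), and the bystanders haven't moved. I'll check the jaw position and level numerically, using the earlier side view since the arm now blocks that camera.

```bash
python3 -c "
from h import *
import cv2
g=lambda u,v,z=.040:ray('top',(u+.5)/5-.5+400,(v+.5)/5-.5+220,z)[:2]
tip=(g(384,203)+g(410,212))/2; h=g(365,298); L=np.linalg.norm(tip-h); d=(tip-h)/L
print('len',L,'heading',np.arctan2(d[1],d[0])); j=h+.034*d; print('jaw',j,'err',np.linalg.norm(j-[.5625,-.395]))
a=cv2.imread('pics/s8.png'); cv2.imwrite('pics/s8z.png',cv2.resize(a[140:200,365:445],None,fx=9,fy=9,interpolation=cv2.INTER_CUBIC))
# predicted side outline: top/bottom of tips and handle ends, level, underside .0165
for nm,x,y in(('tip',.050,0),('hL',-.054,.0215),('hR',-.054,-.0215)):
  w=j-.034*d+x*d+y*np.array([-d[1],d[0]])
  print(nm,[((proj('side',[*w,z])-[365,140]+.5)*9-.5).round(0).tolist() for z in(.0165,.0405)])
"
```

```text
len 0.047629118050938404 heading -0.36532659574301
jaw [ 0.56233384 -0.39639699] err 0.0014068381454692956
tip [[280.0, 212.0], [291.0, 136.0]]
hL [[539.0, 382.0], [553.0, 304.0]]
hR [[633.0, 325.0], [648.0, 248.0]]
```

View pics/s8z.png

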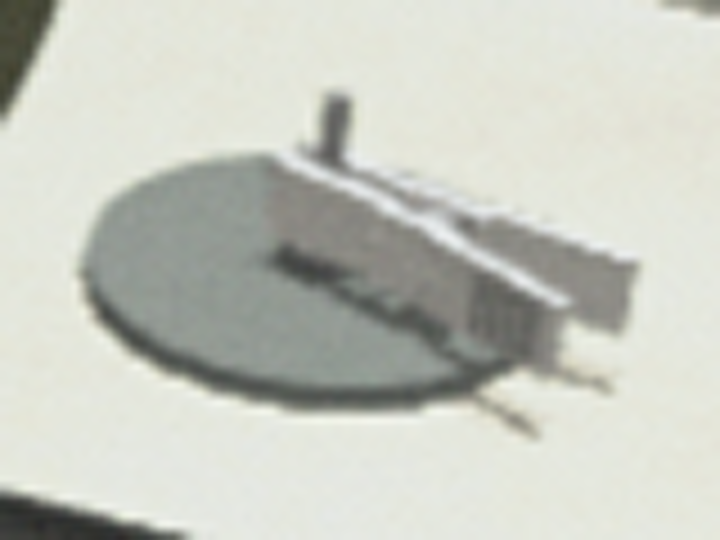

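The jaw's hollow centre is 1.4 mm from the pin (limit 18), and the outline fits a level clip to within a few mm. Handing in.

```bash
python3 -c "
from station import bot
print(bot.sign_off())"
```

```text
the job is handed in; nothing more can be done
None
```

I clipped the stiff clip onto the stand's pin, put the two weak ones in the reject tray, and handed the job in at about 27 s; the hand-in reports no verdict.

- **Which clip was stiff:** The left clip stayed at 39.5 mm under 6.5 N, was half closed at 12 N and fully closed at 30 N. The right and middle clips both closed to 24 mm at 6.5 N, so they are the weak ones.
- **Last top view:** The two weak clips lie flat and apart inside the reject tray. The stiff clip's hollow is centred about 1.4 mm from the pin, the bystanders are where they started, and the arm is clear.
- **Level check:** In the final pictures the arm blocked the side camera, so I used a side view from about 3 s earlier. It fits a level clip at about 28 mm jaw height to within a few mm, roughly 0.1 rad of tilt at most.
- **Not measured:** I could not measure the jaws' pressing force on the pin or the exact lever angle. I inferred both from the stiff squeeze and the clip staying put on the pin.

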